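# Ultrasonic check of a concrete block on two faces

### The job

Test the concrete block on its sliding turntable rig: push it, by sliding, until one of its long faces sits flat against the sprung contact plate, and hold it there for a second at about 12 newtons (never above 20). Let it slide back, turn it a quarter turn on the turntable, and press one of its end faces flat against the plate in the same way. Finally let the slide run back home, with the block on the turntable, its end face still looking squarely at the plate, and do not disturb the stone core or the beaker.

Things in the scene. Friction and masses are not known exactly. Their poses are not given: they have to be found in the camera images.
- specimen: loose pale-grey concrete block, 120 x 90 x 60 mm high, about 0.7 kg, too wide to grasp, on the rubber turntable at a slant of up to 45 degrees. Origin: centre of its underside; x along the 120 mm length, y along the 90 mm width, z up. Its long faces (120 mm wide) look along +-y, its end faces (90 mm wide) along +-x. Its top is 107 mm above the bench.
- table_centre (a point): point on the spin axis of the turntable, on top of its rubber disc (120 mm across), 47 mm above the bench. The disc spins freely and endlessly on the carriage. x points along the slide towards the contact plate, z up (this frame rides on the carriage but does not spin with the disc).
- carriage (a joint): how far the carriage with the turntable has slid from its home stop towards the contact plate, m, 0 to 0.08. A weak spring (0.7 N at home, 1.4 N at 60 mm) brings it home when let go. At home the plate's face is 95 mm from the spin axis, which leaves room to turn the block.
- plate: upright aluminium contact plate, 80 wide, 50 high, 8 mm thick, on a sprung rod in a bent steel bracket (top 112 mm above the bench) at the far end of the rig. Origin: centre of the face that looks at the turntable, 82 mm above the bench; x points away from the turntable along the slide, y along its width. Yields along x up to 8 mm against a stiff spring (3 N, then some 4 N per mm).
- core: bystander: upright dark brown stone core, 54 mm across, 105 mm high, beside the rig. Origin: centre of its underside.
- beaker: bystander: glass beaker, 72 mm across, 90 mm high, beside the rig. Origin: centre of its underside.
Not all that is in view belongs to the job. Leave any yellow look-alike of the specimen alone.

How it is judged:
By the outcome, as a careful person would: the job done as asked, in the order asked, and still so for the second after the job is handed in, with the robot touching nothing.
It also fails if it takes over 67 s, if anything falls off the work surface, if the arm or the gripper's body presses on something with over 40 N, if the wrist force passes 120 N, or if a joint passes its speed limit or range.

### The arm

A 7-joint arm with a two-finger parallel gripper is mounted at the origin on the work surface. World frame = base frame: x ahead of the robot, y to its left, z up, the work surface at z = 0. Lengths are in mm, angles in degrees, forces in N, time in s.
With the tool pointing down it reaches from about 400 to 850 mm from the base axis. Payload 6.9 kg.
Tool frame: the origin (TCP) lies midway between the tips of the shut fingers; the grasp point (between the pads) lies grip_depth behind it (grip_depth is the distance from the TCP to the grasp point, in mm); z points along the fingers, y is the line along which they close (so a half turn about z gives the same grasp; the last joint's range is limited). The gripper opens to 85 mm and grips with 20 to 120 N. Pads are 22 mm wide; open, the fingers measure 114 mm over their backs; the gripper's body (76 mm by 85 mm) begins 54 mm behind the grasp point. The pads swing forward as they close: fully open they stand 13 mm farther back than shut.
Start: joints at [71.591, 29.078, -13.613, 85.955, 7.202, 65.827, -8.869], TCP at [258.695, -568.936, 231.275] pointing down, gripper open.
Joint ranges: [-176.47, 176.47], [-13.61, 117.27], [-81.72, 77.17], [0.22, 143.17], [-87.28, 267.28], [10, 112.55], [-165.47, 165.47]. Speed limits (degrees/s): [136.94, 136.94, 180, 180, 180, 180, 180].

### API

Orientations are given as a 3x3 rotation matrix whose columns are the frame's x, y, z axes.
In Python, from plant import sense, grab_frame, calibration, finish_job, grip_depth gives the robot as it stands.
- The arm moves only by the tool play_rows, never from a script. Its argument "series" is a list of rows, each a list of 3 entries, a list of its own where there are three numbers: the shift along the tool's x, y, z in units of 40 mm (1.0 is 40 mm), then the turn, a rotation vector about the tool's x, y, z in units of 5 degrees (1.0 is 5 degrees), then the finger opening in mm, from 0 to 85.4. In form: [[[tx, ty, tz], [ax, ay, az], fingers], ...]. A call has 1 to 10 rows; each row shifts and turns the commanded pose from where the row before left it, along the tool's axes as they then stand; what a row does not reach is not made up. A row lasts 1/12 s, in which the tool goes at most 41.7 mm and 7.16 degrees, less where a joint would pass 70% of its speed; a pose out of reach is approached as far as the arm can. A call is refused whole if a number of a shift passes 1 or a number of a turn 1, either way. A call with a gripper value outside its range is refused whole. The fingers move at their own pace and stop on an object; "squeeze" is the grip in N (left out, the last holds). Time passes only in rows, so rows that do not move let the fingers close. It gives the time, the measured TCP pose, the force, the opening and the grip force at its end, in the units of the state.
- sense(): the state, without advancing time (a new reading comes with each control period).
- grab_frame(name): name is "scene" or "side" or "wrist"; returns (picture, depth): 384x512x3 uint8, red, green, blue; 384x512 float32, mm along the optical axis (not along the pixel's ray), 0 where there is no reading.
- calibration(name): a dict with "K" (3x3 intrinsics, pixels), "R" (3x3) and "t" (3): a world point X has camera coordinates R X + t; the wrist camera has in their place "mount" (4x4, takes a point from camera to tool coordinates, whose origin is the TCP and whose axes are the flange's). Camera axes: x right, y down, z forward; pixel columns grow to the right and rows downward; lengths in mm; the calibration is good to about 2 mm. A picture is of the moment at which its call begins: read the wrist's pose just before it. calibration takes no time and is no camera call.
- finish_job(): hands the job in; it is judged then, once.
The state is a dict: "time": time; "q": joint angles; "qvel": joint speeds; "joint_torque": joint torques, N m; "tool_pos": TCP position; "ee_rot": TCP orientation; "contact_force": force on the tool from outside, world axes, zero at the start; "ft_torque": the same for the moment, N m; "width": finger opening in mm; "gripper_force": force on a finger pad.
Only numpy, scipy, OpenCV 4.12 (cv2) and the standard library are available. Lean on these libraries where they do the work, as an engineer would, in place of code of your own. Each camera call takes 0.05 s, during which the arm holds its last target. There are 200 camera calls.

## Working session

There is one attempt and no reset: what is moved stays moved. The work goes in short steps, Python scripts to look and compute and a tool call to move; the robot and the scene stay as the last step left them, time stands still between calls to the robot, and variables do not carry over. Pictures are saved under pics/ and viewed, at most 10 in all, crops included, and the job is handed in when it is done.

Besides the shell and the picture viewer there is one more tool, called after "Emit:" in YAML: its name, and indented under it one key for each argument. play_rows: Moves the arm, as the interface text tells. Its arguments: {"type":"object","properties":{"series":{"type":"array","items":{"type":"array"}},"squeeze":{"type":"number"}},"required":["series"]}

```bash
mkdir -p pics
python3 - <<'E'
from plant import *
import cv2,numpy as np
s=sense();print({k:np.round(v,2).tolist() for k,v in s.items()});print(grip_depth)
for n in("scene","side"):
    im,d=grab_frame(n);np.savez(f"{n}.npz",im=im,d=d);cv2.imwrite(f"pics/{n}0.png",cv2.resize(im[:,:,::-1],(800,600),interpolation=cv2.INTER_CUBIC));print(calibration(n))
print(calibration("wrist"))
E
ls
```

```text
{'time': 0.0, 'q': [71.59, 29.12, -13.61, 86.01, 7.2, 65.83, -8.87], 'qvel': [-0.09, 0.0, -0.07, -0.11, 0.04, -0.1, -0.04], 'joint_torque': [0.0, -62.06, -2.19, -24.97, 0.01, 0.01, 0.0], 'tool_pos': [258.45, -568.5, 230.45], 'ee_rot': [[0.91, 0.41, -0.0], [0.41, -0.91, 0.0], [-0.0, -0.0, -1.0]], 'contact_force': [0.11, -0.56, -0.0], 'ft_torque': [-0.01, 0.03, 0.03], 'gripper_force': 0.0, 'width': 84.91}
18.700000000000003
{'K': array([[354.42136049,   0.        , 253.57082346],
       [  0.        , 354.42136049, 196.20605578],
       [  0.        ,   0.        ,   1.        ]]), 'R': array([[-0.4242042 ,  0.9054906 , -0.01172895],
       [ 0.70365247,  0.32143893, -0.6336799 ],
       [-0.57002105, -0.27706278, -0.77350645]]), 't': array([ 206.96310035, -385.13578856, 1347.96954296])}
{'K': array([[483.53628257,   0.        , 241.43877819],
       [  0.        , 483.53628257, 199.2361902 ],
       [  0.        ,   0.        ,   1.        ]]), 'R': array([[ 0.97537899, -0.22026082,  0.01100016],
       [-0.15578507, -0.72345077, -0.6725697 ],
       [ 0.15609883,  0.65429669, -0.73995203]]), 't': array([-586.50105009,  174.97462709,  937.57512231])}
{'K': array([[286.83011344,   0.        , 257.40588722],
       [  0.        , 286.83011344, 192.33788848],
       [  0.        ,   0.        ,   1.        ]]), 'mount': array([[-5.93658293e-04, -9.49901674e-01, -3.12548329e-01,
         7.94614846e+01],
       [ 9.99999092e-01, -1.85695674e-04, -1.33504192e-03,
         1.21338543e+00],
       [ 1.21011968e-03, -3.12548838e-01,  9.49900921e-01,
        -1.42858566e+02],
       [ 0.00000000e+00,  0.00000000e+00,  0.00000000e+00,
         1.00000000e+00]])}
pics
scene.npz
side.npz
```

View pics/scene0.png

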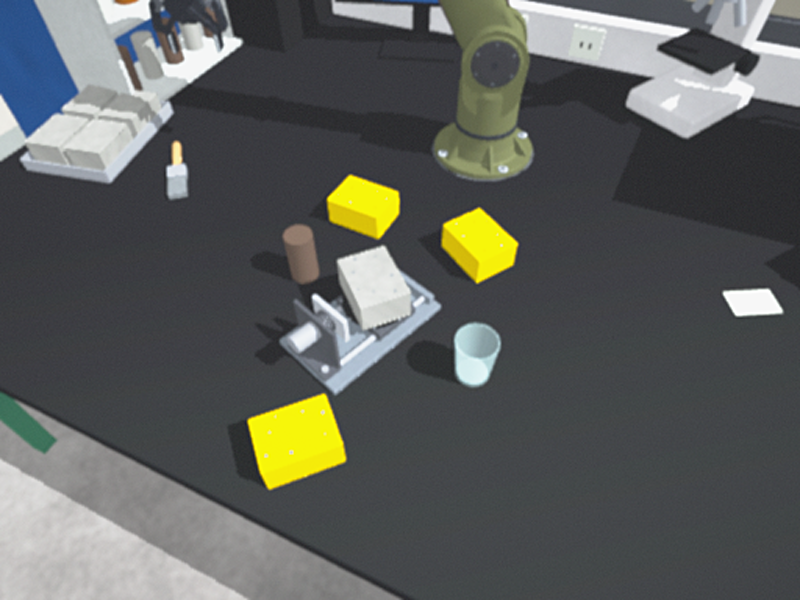

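View pics/side0.png

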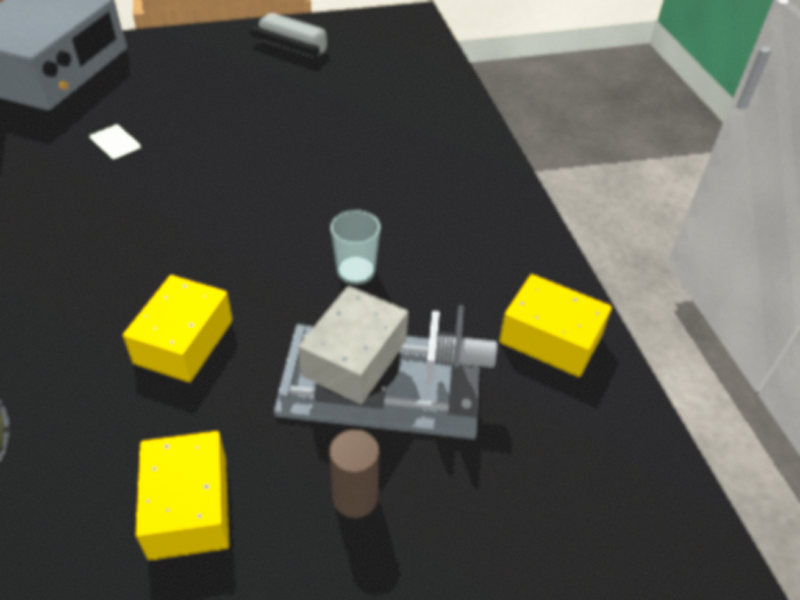

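The scene view shows the grey block at about (375,285) of 800x600 with the plate at (330,315), the core at (300,255) and the beaker at (476,353). The side view shows the block at (355,340), plate (434,340), core (355,470) and beaker (355,245). Yellow look-alikes surround the rig. Next I measure with both point clouds.

```bash
cat > h.py <<'E'
import numpy as np,cv2
from plant import *
def cloud(n,im,d):
    c=calibration(n);v,u=np.nonzero(d>0);z=d[v,u]
    P=np.linalg.inv(c["K"])@np.stack([u*z,v*z,z]);return (c["R"].T@(P-c["t"][:,None])).T,im[v,u].astype(int)
def ray(n,px):  # scale-800 pixel -> origin, dir
    c=calibration(n);u,v=(np.array(px)+.5)/1.5625-.5
    return -c["R"].T@c["t"],c["R"].T@np.linalg.inv(c["K"])@[u,v,1]
def tri(a,b):
    (o1,d1),(o2,d2)=ray("scene",a),ray("side",b)
    s=np.linalg.lstsq(np.stack([d1,-d2],1),o2-o1,rcond=None)[0];p,q=o1+s[0]*d1,o2+s[1]*d2
    return (p+q)/2,np.linalg.norm(p-q)
def onz(n,px,z):
    o,d=ray(n,px);return o+d*(z-o[2])/d[2]
E
python3 - <<'E'
from h import *
# triangulated block top corners etc.
for nm,a,b in [("plateTopL",(313,296),(436,312)),("coretop",(298,234),(355,449)),("beakertop",(476,334),(356,228)),]:
    print(nm,tri(a,b))
M=np.full((500,600,3),0,np.uint8)
for n in("scene","side"):
    f=np.load(n+".npz");P,C=cloud(n,f["im"],f["d"])
    yel=(C[:,0]-C[:,2]>80)
    brown=(C[:,0]-C[:,2]>12)&~yel
    m=(P[:,0]>300)&(P[:,0]<900)&(abs(P[:,1])<400)&~yel
    t=m&(P[:,2]>98)&(P[:,2]<118)&~brown
    print(n,"bench z",np.median(P[m&(P[:,2]<15)][:,2]))
    g=t&(C.min(1)>110)
    Q=P[g];print(len(Q),np.median(Q,0)); print("blk rect",cv2.minAreaRect(Q[:,:2].astype(np.float32)))
    c=m&brown&(P[:,2]>95)&(P[:,2]<118);print("core",c.sum(),P[c].mean(0) if c.any() else "")
    np.save(n+"_P.npy",np.hstack([P,C])[m])
E
```

```text
plateTopL (array([670.1521679 , -46.85950564, 147.87870849]), np.float64(20.60733764924096))
coretop (array([ 533.69660475, -177.18101394,  104.12517303]), np.float64(2.470079701224781))
beakertop (array([608.60713698, 192.90070933,  94.34751146]), np.float64(8.087728995481337))
scene bench z -0.7327097588685239
1395 [582.1393442   -8.11072883 106.12674679]
blk rect ((621.6817016601562, -32.66832733154297), (139.67510986328125, 228.74583435058594), 62.71307373046875)
core 229 [ 538.20183065 -174.62918314  103.35371091]
side bench z -1.3749425913972113
574 [592.2881059  -40.72969834 104.79869396]
blk rect ((611.0571899414062, -37.30671691894531), (137.3197021484375, 194.14474487304688), 47.651554107666016)
core 2624 [557.76973549 -57.76591465 104.84077001]
```

Run:
```python
from h import *
x0,x1,y0,y1=430,800,-200,170  # topdown heights, 2px/mm ; both views side by side
out=[]
for n in("scene","side"):
    A=np.load(n+"_P.npy");A=A[np.argsort(A[:,2])]
    A=A[A[:,2]>8]
    M=np.zeros((370,370,3),np.uint8)
    i=((x1-A[:,0])).astype(int);j=((y1-A[:,1])).astype(int);k=(i>1)&(i<368)&(j>1)&(j<368)
    H=cv2.applyColorMap(np.clip(A[:,2]*2,0,255).astype(np.uint8)[:,None],cv2.COLORMAP_JET)[:,0]
    for a,b,c in zip(i[k],j[k],H[k]): M[a-1:a+1,b-1:b+1]=c
    out.append(M)
M=cv2.resize(np.hstack(out),(800,400),interpolation=cv2.INTER_NEAREST);cv2.imwrite("pics/td.png",M)
```

```text
(no output)
```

View pics/td.png

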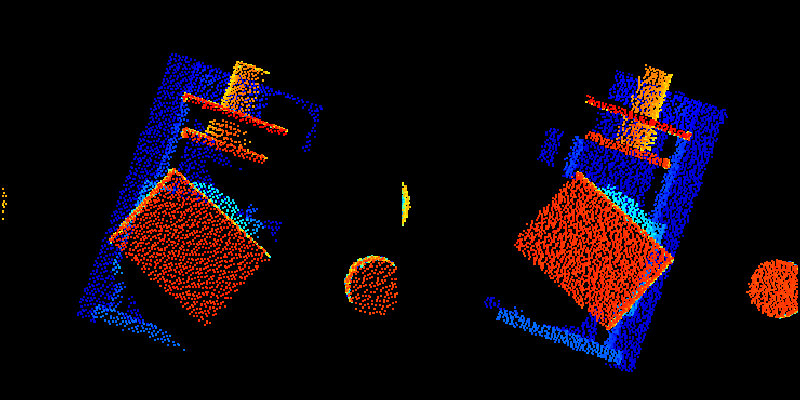

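The top-down height map shows the block top as a clean rectangle in both views. The plate is the strip about 40 px up-right of the block's corner, with the bracket behind it. Now I fit numbers.

Run:
```python
from h import *
x1,y1=800,170
for n in("scene","side"):
    A=np.load(n+"_P.npy")[:,:3]
    k=(A[:,2]>98)&(A[:,2]<118)&(A[:,0]>440)&(A[:,0]<790)&(abs(A[:,1]+15)<180);Q=A[k]
    M=np.zeros((400,400),np.uint8);i=(x1-Q[:,0]).astype(int);j=(y1+30-Q[:,1]).astype(int);M[i,j]=1
    M=cv2.morphologyEx(M,cv2.MORPH_CLOSE,np.ones((5,5)));N,L,S,_=cv2.connectedComponentsWithStats(M)
    for l in range(1,N):
        q=Q[L[i,j]==l]
        if len(q)<60: continue
        r=cv2.minAreaRect(q[:,:2].astype(np.float32));b=cv2.boxPoints(r)
        print(n,len(q),"z",np.round(np.percentile(q[:,2],[5,50,95]),1),"rect",np.round(r[0],1),np.round(r[1],1),round(r[2],2),b.round(1).tolist())
```

```text
scene 151 z [ 99.  110.  113.3] rect [695.3 -48. ] [101.  11.] 70.54 [[673.2999877929688, -93.80000305175781], [683.7000122070312, -97.5], [717.2999877929688, -2.299999952316284], [706.9000244140625, 1.399999976158142]]
scene 142 z [ 99.3 104.7 108.2] rect [673.2 -40.3] [80.1 27. ] 71.29 [[647.5999755859375, -73.80000305175781], [673.2000122070312, -82.5], [698.7999877929688, -6.699999809265137], [673.2999877929688, 2.0]]
scene 1194 z [103.1 106.1 108.2] rect [569.9  -5.5] [123.1  91. ] 47.62 [[494.79998779296875, -20.299999237060547], [562.0, -81.5999984741211], [644.9000244140625, 9.300000190734863], [577.7000122070312, 70.5999984741211]]
scene 193 z [100.1 104.3 106. ] rect [ 536.2 -172.2] [44.2 53.9] 87.13 [[508.1000061035156, -192.89999389648438], [562.0, -195.60000610351562], [564.2000122070312, -151.5], [510.3999938964844, -148.8000030517578]]
side 316 z [ 99.8 106.  111.5] rect [675.9 -45.1] [102.7  38. ] 69.94 [[640.4000244140625, -86.9000015258789], [676.2000122070312, -99.9000015258789], [711.4000244140625, -3.4000000953674316], [675.7000122070312, 9.600000381469727]]
side 2272 z [102.3 105.4 107.6] rect [568.   -8.2] [122.3  91.3] 47.65 [[493.1000061035156, -22.700000762939453], [560.5, -84.19999694824219], [642.9000244140625, 6.199999809265137], [575.4000244140625, 67.69999694824219]]
side 558 z [101.4 103.4 105.5] rect [ 532.7 -173.4] [43.  52.8] 89.94 [[506.29998779296875, -194.89999389648438], [559.0999755859375, -195.0], [559.0999755859375, -152.0], [506.29998779296875, -151.89999389648438]]
```

Run:
```python
from h import *
s=sense();R=s["ee_rot"];print("yaw x",np.degrees(np.arctan2(R[1][0],R[0][0])),R[2])
u0=np.array([np.cos(np.radians(-19.5)),np.sin(np.radians(-19.5))]);v0=np.array([-u0[1],u0[0]]);c=np.array([576,-7])
allP=[]
for n in("scene","side"):
    A=np.load(n+"_P.npy")[:,:3]; U=(A[:,:2]-c)@u0;V=(A[:,:2]-c)@v0
    for nm,lo,hi,zl,zh in(("plate",85,110,60,109),("platetop",85,110,101,109),("bracket",113,140,108,116)):
        k=(U>lo)&(U<hi)&(A[:,2]>zl)&(A[:,2]<zh)&(abs(V)<60)
        vx,vy,x,y=cv2.fitLine(A[k][:,:2].astype(np.float32),cv2.DIST_HUBER,0,.01,.01).ravel()
        if vy<0: vx,vy=-vx,-vy
        print(n,nm,k.sum(),"ang",np.degrees(np.arctan2(vy,vx))-90,"U pct",np.percentile(U[k],[5,25,50,75,95]).round(1),"V",np.percentile(V[k],[1,50,99]).round(1))
    k=(A[:,2]>6)&(A[:,2]<25)&(abs(U-30)<160)&(abs(V)<75)
    r=cv2.minAreaRect(A[k][:,:2].astype(np.float32));print(n,"base",r,"V",np.percentile(V[k],[.5,99.5]),"U",np.percentile(U[k],[.5,99.5]))
    k=(A[:,2]>38)&(A[:,2]<50)&(np.hypot(U,V)<75);q=np.stack([U[k],V[k]],1)
    print("disc rim",k.sum(),np.percentile(np.hypot(*q.T),[50,90,99]))
```

```text
yaw x 24.450337881699216 [-4.73263661e-05 -1.57173461e-03 -9.99998764e-01]
scene plate 276 ang -19.79853 U pct [ 90.7  94.4  96.7  97.7 106.7] V [-38.5  14.   41.1]
scene platetop 107 ang -19.541702 U pct [ 90.   91.8  94.4  96.6 105.2] V [-37.5   0.8  40.5]
scene bracket 93 ang -20.112587 U pct [121.4 122.8 124.4 126.3 127.4] V [-47.5   1.3  51.2]
scene base ((604.9739379882812, -16.502723693847656), (148.5328369140625, 259.4237365722656), 70.48900604248047) V [-72.13719868  74.70513179] U [-94.562747   159.43131628]
disc rim 154 [53.13681913 61.32094846 73.48952286]
side plate 323 ang -21.70337 U pct [ 88.5  91.3  94.7 101.8 108.6] V [-42.7 -14.7  34.9]
side platetop 141 ang -20.393059 U pct [88.3 90.  92.2 94.3 99.9] V [-42.2  -3.4  36.3]
side bracket 120 ang -19.600159 U pct [120.2 121.3 122.8 124.4 125.6] V [-52.9  -4.8  46.3]
side base ((601.877197265625, -17.77130126953125), (149.40875244140625, 259.91680908203125), 69.87782287597656) V [-74.85117165  70.15929071] U [-98.7211546  156.60620329]
disc rim 260 [51.59143952 65.45254258 73.41025435]
```

Emit:
play_rows:
  series:
    - [[0,0,0],[0,0,1],40]
    - [[0,0,0],[0,0,1],40]
    - [[0,0,0],[0,0,1],40]
    - [[0,0,0],[0,0,1],40]
    - [[0,0,0],[0,0,1],40]
    - [[0,0,0],[0,0,1],40]
    - [[0,0,0],[0,0,1],40]
    - [[0,0,0],[0,0,1],40]
    - [[0,0,0],[0,0,0.75],40]
    - [[0,0,0],[0,0,0],40]
  squeeze: 20

```text
time: 0.93
tool_pos: [258.7, -568.6, 230.8]
ee_rot: [[0.943, -0.333, -0.001], [-0.333, -0.943, 0.001], [-0.001, -0.001, -1.0]]
contact_force: [0.2, 0.4, -0.3]
width: 39.9
gripper_force: 0.0
```

Emit:
play_rows:
  series:
    - [[0,0,0],[0,0,0.08],40]
    - [[0,-0.9,0],[0,0,0],40]
    - [[0,-0.9,0],[0,0,0],40]
    - [[0,-0.9,0],[0,0,0],40]
    - [[0,-0.9,0],[0,0,0],40]
    - [[0,-0.9,0],[0,0,0],40]
    - [[0,-0.9,0],[0,0,0],40]
    - [[0,-0.9,0],[0,0,0],40]
    - [[0,-0.9,0],[0,0,0],40]
    - [[0,-0.9,0],[0,0,0],40]

```text
time: 1.77
tool_pos: [368.1, -262.3, 231.4]
ee_rot: [[0.942, -0.335, 0.0], [-0.335, -0.942, -0.0], [0.0, 0.0, -1.0]]
contact_force: [1.0, -0.7, 0.2]
width: 40.0
gripper_force: 0.0
```

Run:
```python
from h import *
for n in("scene","side"):
    f=np.load(n+".npz");P,C=cloud(n,f["im"],f["d"])
    q=P[(C[:,0]-C[:,2]>80)&(P[:,0]<650)&(P[:,0]>200)&(abs(P[:,1])<350)&(P[:,2]>15)]
    for sgn in(1,-1):
        w=q[q[:,1]*sgn>0]
        if len(w)>20:print(n,sgn,np.percentile(w,[1,50,99],axis=0).round(0).tolist())
```

```text
scene 1 [[292.0, 43.0, 16.0], [364.0, 118.0, 58.0], [417.0, 184.0, 62.0]]
scene -1 [[297.0, -205.0, 16.0], [359.0, -137.0, 58.0], [388.0, -85.0, 62.0]]
side 1 [[281.0, 37.0, 16.0], [348.0, 92.0, 58.0], [412.0, 171.0, 62.0]]
side -1 [[293.0, -211.0, 18.0], [339.0, -165.0, 58.0], [385.0, -92.0, 62.0]]
```

Emit:
play_rows:
  series:
    - [[0,-0.95,0],[0,0,0],40]
    - [[0,-0.95,0],[0,0,0],40]
    - [[0,-0.95,0],[0,0,0],40]
    - [[0,-0.95,0],[0,0,0],40]
    - [[0,-0.95,0],[0,0,0],40]
    - [[0,-0.95,0],[0,0,0],40]
    - [[0,-0.95,0],[0,0,0],40]
    - [[0,-0.9,0],[0,0,0],40]
    - [[0,0,0],[0,0,0],40]
    - [[0,0,0],[0,0,0],40]

```text
time: 2.6
tool_pos: [470.0, 22.7, 231.2]
ee_rot: [[0.944, -0.331, -0.0], [-0.331, -0.944, 0.001], [-0.0, -0.001, -1.0]]
contact_force: [0.2, -0.3, -0.2]
width: 40.0
gripper_force: 0.0
```

Run:
```python
from h import *
s=sense();p=s["tool_pos"];R=np.array(s["ee_rot"])
u=np.array([.9406,-.3396]);v=np.array([.3396,.9406]);d=np.array(p[:2])-[570,-6.5];print(p,d@u,d@v,np.degrees(np.arctan2(R[1,0],R[0,0])))
im,_=grab_frame("wrist");cv2.imwrite("pics/w1.png",cv2.cvtColor(im,cv2.COLOR_RGB2BGR))
```

```text
[470.00254636  22.68760455 231.18790372] -103.96971539781654 -6.505274413107195 -19.31699823947776
```

View pics/w1.png

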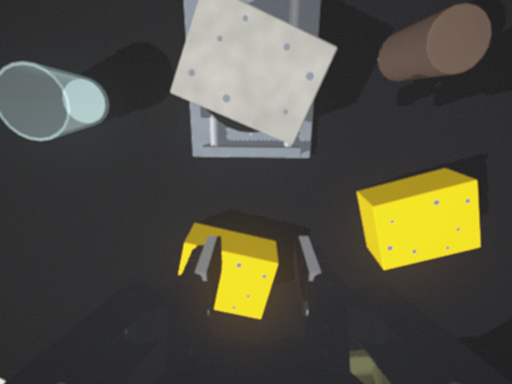

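The wrist view shows the block clear ahead (corner at (290,140)), the rig's home edge at row 157 nearly horizontal, so the tool is square to the slide. The yellow block lies behind the descent point (row 172). Descending.

Emit:
play_rows:
  series:
    - [[0,-0.16,0.6],[0,0,0],40]
    - [[0,0,0.8],[0,0,0],40]
    - [[0,0,0.8],[0,0,0],40]
    - [[0,0,0.8],[0,0,0],40]
    - [[0,0,0.7],[0,0,0],40]
    - [[0,0,0.45],[0,0,0],40]
    - [[0,0,0],[0,0,0],40]
    - [[0,0,0],[0,0,0],40]

```text
time: 3.32
tool_pos: [471.2, 25.1, 65.0]
ee_rot: [[0.941, -0.338, -0.002], [-0.338, -0.941, -0.001], [-0.002, 0.001, -1.0]]
contact_force: [0.5, 0.6, 0.1]
width: 40.1
gripper_force: 0.0
```

Emit:
play_rows:
  series:
    - [[0.1,0,0],[0,0,0],40]
    - [[0.1,0,0],[0,0,0],40]
    - [[0.1,0,0],[0,0,0],40]
    - [[0.1,0,0],[0,0,0],40]
    - [[0.1,0,0],[0,0,0],40]
    - [[0,0,0],[0,0,0],40]

```text
time: 3.82
tool_pos: [492.0, 19.3, 65.7]
ee_rot: [[0.941, -0.338, 0.002], [-0.338, -0.941, 0.0], [0.002, -0.001, -1.0]]
contact_force: [0.3, 0.5, -0.4]
width: 40.2
gripper_force: 0.0
```

Emit:
play_rows:
  series:
    - [[0.05,0,0],[0,0,0],40]
    - [[0.05,0,0],[0,0,0],40]
    - [[0.05,0,0],[0,0,0],40]
    - [[0.05,0,0],[0,0,0],40]
    - [[0.05,0,0],[0,0,0],40]
    - [[0.05,0,0],[0,0,0],40]
    - [[0.05,0,0],[0,0,0],40]
    - [[0.05,0,0],[0,0,0],40]
    - [[0.05,0,0],[0,0,0],40]
    - [[0.05,0,0],[0,0,0],40]

```text
time: 4.65
tool_pos: [509.6, 12.9, 65.3]
ee_rot: [[0.941, -0.337, -0.0], [-0.337, -0.941, 0.0], [-0.0, 0.0, -1.0]]
contact_force: [-0.3, -0.1, 0.3]
width: 40.0
gripper_force: 0.0
```

Emit:
play_rows:
  series:
    - [[0.05,0,0],[0,0,0],40]
    - [[0.05,0,0],[0,0,0],40]
    - [[0.05,0,0],[0,0,0],40]
    - [[0.05,0,0],[0,0,0],40]
    - [[0.05,0,0],[0,0,0],40]
    - [[0.05,0,0],[0,0,0],40]
    - [[0.05,0,0],[0,0,0],40]
    - [[0.05,0,0],[0,0,0],40]
    - [[0.05,0,0],[0,0,0],40]
    - [[0.05,0,0],[0,0,0],40]

```text
time: 5.48
tool_pos: [528.4, 6.1, 65.3]
ee_rot: [[0.941, -0.337, -0.0], [-0.337, -0.941, -0.0], [-0.0, 0.0, -1.0]]
contact_force: [-2.0, 0.3, -0.6]
width: 40.0
gripper_force: 0.0
```

```bash
cat >> h.py <<'E'
u=np.array([.9406,-.3396]);v=np.array([.3396,.9406]);AX=np.array([570,-6.5])
def st():
    s=sense();d=np.array(s["tool_pos"][:2])-AX;F=np.array(s["contact_force"]);R=np.array(s["ee_rot"])
    print("t",round(float(s["time"]),2),"uvz",(d@u).round(1),(d@v).round(1),round(float(s["tool_pos"][2]),1),"Fuvz",(F[:2]@u).round(2),(F[:2]@v).round(2),F[2].round(2),"T",np.round(s["ft_torque"],2),"yaw",np.degrees(np.arctan2(R[1,0],R[0,0])).round(2))
def comps(n):
    im,d=grab_frame(n);A,C=cloud(n,im,d)
    yel=C[:,0]-C[:,2]>80
    k=(A[:,2]>98)&(A[:,2]<118)&(A[:,0]>440)&(A[:,0]<790)&(abs(A[:,1]+15)<180)&~yel;Q=A[k]
    M=np.zeros((400,420),np.uint8);i=(800-Q[:,0]).astype(int);j=(200-Q[:,1]).astype(int);M[i,j]=1
    M=cv2.morphologyEx(M,cv2.MORPH_CLOSE,np.ones((3,3)));N,L,S,_=cv2.connectedComponentsWithStats(M)
    for l in range(1,N):
        q=Q[L[i,j]==l]
        if len(q)<60: continue
        r=cv2.minAreaRect(q[:,:2].astype(np.float32));d=np.array(r[0])-AX
        print(n,len(q),"z",np.round(np.median(q[:,2]),1),"xy",np.round(r[0],1),"uv",(d@u).round(1),(d@v).round(1),"size",np.round(r[1],1),"ang-u",round(r[2]+19.85,2))
    return im
E
python3 - <<'E'
from h import *
st();im=comps("side");cv2.imwrite("pics/s2.png",cv2.resize(im[130:330,130:430,::-1],(750,500)));comps("scene")
E
```

```text
t 5.48 uvz -43.4 -2.2 65.3 Fuvz -2.01 -0.44 -0.56 T [ 0.01  0.22 -0.01] yaw -19.7
side 66 z 109.7 xy [679.9 -81. ] uv 128.7 -32.7 size [37.8  6.1] ang-u 89.92
side 2203 z 105.5 xy [580.6 -12.9] uv 12.2 -2.4 size [122.1  91.8] ang-u 90.27
side 556 z 103.6 xy [ 532.6 -174.1] uv 21.8 -170.3 size [41.8 53. ] ang-u 109.85
scene 153 z 105.9 xy [615.5  21.8] uv 33.2 42.0 size [39.9 53.8] ang-u 90.13
scene 99 z 105.8 xy [621.6 -19.8] uv 53.1 5.0 size [22.2 65.9] ang-u 23.41
```

View pics/s2.png

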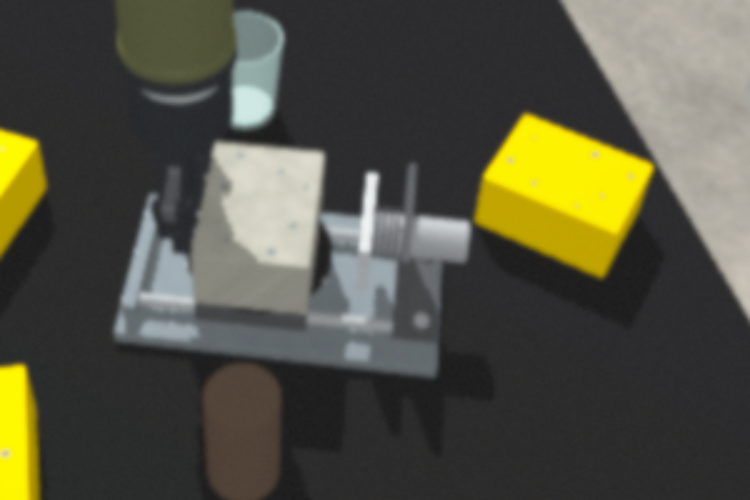

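The side view shows the block now square, its long face parallel to the plate and the gap about 40 px. Continue pushing.

Emit:
play_rows:
  series:
    - [[0.06,0,0],[0,0,0],40]
    - [[0.06,0,0],[0,0,0],40]
    - [[0.06,0,0],[0,0,0],40]
    - [[0.06,0,0],[0,0,0],40]
    - [[0.06,0,0],[0,0,0],40]
    - [[0.06,0,0],[0,0,0],40]
    - [[0.06,0,0],[0,0,0],40]
    - [[0.06,0,0],[0,0,0],40]
    - [[0.06,0,0],[0,0,0],40]
    - [[0.06,0,0],[0,0,0],40]

```text
time: 6.42
tool_pos: [551.1, -2.0, 65.3]
ee_rot: [[0.941, -0.337, -0.0], [-0.337, -0.941, -0.0], [-0.0, 0.0, -1.0]]
contact_force: [-1.4, 0.3, -0.9]
width: 39.8
gripper_force: 0.0
```

Emit:
play_rows:
  series:
    - [[0.04,0,0],[0,0,0],40]
    - [[0.04,0,0],[0,0,0],40]
    - [[0.04,0,0],[0,0,0],40]
    - [[0,0,0],[0,0,0],40]

```text
time: 6.75
tool_pos: [555.9, -3.6, 65.3]
ee_rot: [[0.941, -0.337, 0.0], [-0.337, -0.941, 0.0], [0.0, -0.0, -1.0]]
contact_force: [-1.0, -0.1, -0.1]
width: 39.8
gripper_force: 0.0
```

Run:
```python
from h import *
st();comps("side");st()
```

```text
t 6.75 uvz -14.3 -2.1 65.3 Fuvz -0.86 -0.44 -0.12 T [-0.03  0.18  0.02] yaw -19.7
side 63 z 110.3 xy [679.3 -82.5] uv 128.6 -34.4 size [34.5  6. ] ang-u 89.88
side 2190 z 105.4 xy [607.7 -23. ] uv 41.0 -2.8 size [121.8  91.8] ang-u 90.4
side 87 z 105.5 xy [655.9 -56.2] uv 97.6 -17.6 size [48.3  7.9] ang-u 90.17
side 562 z 103.6 xy [ 532.8 -174.2] uv 21.9 -170.4 size [41.5 52.5] ang-u 109.41
t 6.8 uvz -14.5 -2.1 65.3 Fuvz -1.03 -0.26 0.97 T [-0.    0.3  -0.03] yaw -19.71
```

Emit:
play_rows:
  series:
    - [[0.03,0,0],[0,0,0],40]
    - [[0.03,0,0],[0,0,0],40]
    - [[0.02,0,0],[0,0,0],40]
    - [[0.02,0,0],[0,0,0],40]
    - [[0.01,0,0],[0,0,0],40]
    - [[0.01,0,0],[0,0,0],40]
    - [[0.01,0,0],[0,0,0],40]
    - [[0,0,0],[0,0,0],40]

```text
time: 7.47
tool_pos: [560.4, -5.3, 65.3]
ee_rot: [[0.941, -0.337, 0.0], [-0.337, -0.941, 0.0], [0.0, -0.0, -1.0]]
contact_force: [-1.3, 0.1, 0.2]
width: 40.2
gripper_force: 0.0
```

Emit:
play_rows:
  series:
    - [[0.01,0,0],[0,0,0],40]
    - [[0.01,0,0],[0,0,0],40]
    - [[0.01,0,0],[0,0,0],40]
    - [[0.01,0,0],[0,0,0],40]
    - [[0,0,0],[0,0,0],40]

```text
time: 7.88
tool_pos: [561.9, -5.8, 65.3]
ee_rot: [[0.941, -0.337, -0.0], [-0.337, -0.941, 0.0], [-0.0, -0.0, -1.0]]
contact_force: [-0.8, 0.2, -0.9]
width: 39.7
gripper_force: 0.0
```

Run:
```python
from h import *
st();comps("side");st()
```

```text
t 7.88 uvz -7.9 -2.1 65.3 Fuvz -0.87 -0.08 -0.87 T [ 0.05  0.32 -0.02] yaw -19.7
side 93 z 110.2 xy [684.1 -69.3] uv 128.7 -20.4 size [60.  6.] ang-u 89.99
side 2337 z 105.4 xy [615.3 -25.8] uv 49.2 -2.8 size [121.7 105. ] ang-u 89.92
side 554 z 103.6 xy [ 532.5 -173.9] uv 21.6 -170.1 size [52.5 42.1] ang-u 20.16
t 7.93 uvz -7.9 -2.1 65.3 Fuvz -1.53 -0.0 -0.95 T [ 0.    0.23 -0.01] yaw -19.69
```

Nearly there; steps of 0.4 mm with frequent readouts.

Emit:
play_rows:
  series:
    - [[0.01,0,0],[0,0,0],40]
    - [[0.01,0,0],[0,0,0],40]
    - [[0.01,0,0],[0,0,0],40]
    - [[0,0,0],[0,0,0],40]

```text
time: 8.27
tool_pos: [562.2, -5.9, 65.2]
ee_rot: [[0.942, -0.337, -0.002], [-0.337, -0.942, 0.0], [-0.001, 0.0, -1.0]]
contact_force: [-5.2, 1.3, 1.8]
width: 39.9
gripper_force: 0.0
```

Emit:
play_rows:
  series:
    - [[0.01,0,0],[0,0,0],40]
    - [[0.01,0,0],[0,0,0],40]
    - [[0,0,0],[0,0,0],40]

```text
time: 8.52
tool_pos: [562.5, -5.9, 65.1]
ee_rot: [[0.942, -0.337, -0.002], [-0.337, -0.942, 0.0], [-0.002, 0.0, -1.0]]
contact_force: [-5.9, 2.9, 3.2]
width: 40.2
gripper_force: 0.0
```

Emit:
play_rows:
  series:
    - [[0.01,0,0],[0,0,0],40]
    - [[0.01,0,0],[0,0,0],40]
    - [[0.01,0,0],[0,0,0],40]
    - [[0,0,0],[0,0,0],40]
    - [[0,0,0],[0,0,0],40]

```text
time: 8.93
tool_pos: [562.9, -6.0, 65.0]
ee_rot: [[0.942, -0.336, -0.004], [-0.336, -0.942, 0.001], [-0.004, 0.001, -1.0]]
contact_force: [-7.3, 3.2, 3.5]
width: 40.1
gripper_force: 0.0
```

Run:
```python
from h import *
st();grab_frame("side");st();grab_frame("side");st()
```

```text
t 8.93 uvz -6.8 -2.0 65.0 Fuvz -7.97 0.48 3.5 T [ 0.48  1.34 -0.14] yaw -19.66
t 8.98 uvz -6.8 -2.0 65.0 Fuvz -8.03 0.12 3.18 T [ 0.57  1.38 -0.13] yaw -19.66
t 9.03 uvz -6.8 -1.9 65.0 Fuvz -8.32 0.31 3.83 T [ 0.53  1.36 -0.11] yaw -19.66
```

Emit:
play_rows:
  series:
    - [[0.015,0,0],[0,0,0],40]
    - [[0.015,0,0],[0,0,0],40]
    - [[0.015,0,0],[0,0,0],40]
    - [[0.015,0,0],[0,0,0],40]
    - [[0,0,0],[0,0,0],40]

```text
time: 9.45
tool_pos: [563.9, -6.3, 64.7]
ee_rot: [[0.942, -0.336, -0.006], [-0.336, -0.942, 0.001], [-0.006, 0.001, -1.0]]
contact_force: [-12.3, 4.1, 5.4]
width: 40.3
gripper_force: 0.0
```

Run:
```python
from h import *
st();comps("side");st()
```

```text
t 9.45 uvz -5.9 -1.9 64.7 Fuvz -12.95 -0.29 5.44 T [ 0.77  1.99 -0.2 ] yaw -19.64
side 2326 z 105.4 xy [620.7 -27.1] uv 54.6 -2.2 size [123.2  98.5] ang-u 89.08
side 558 z 103.7 xy [ 532.6 -174. ] uv 21.7 -170.2 size [41.7 52.1] ang-u 109.38
t 9.5 uvz -5.9 -1.9 64.7 Fuvz -12.5 0.3 4.8 T [ 0.71  2.   -0.19] yaw -19.64
```

Emit:
play_rows:
  series:
    - [[0.01,0,0],[0,0,0],40]
    - [[0,0,0],[0,0,0],40]
    - [[0,0,0],[0,0,0],40]
    - [[0,0,0],[0,0,0],40]
    - [[0,0,0],[0,0,0],40]
    - [[0,0,0],[0,0,0],40]
    - [[0,0,0],[0,0,0],40]
    - [[0,0,0],[0,0,0],40]

```text
time: 10.17
tool_pos: [564.0, -6.4, 64.7]
ee_rot: [[0.942, -0.336, -0.007], [-0.336, -0.942, 0.001], [-0.007, 0.001, -1.0]]
contact_force: [-11.6, 5.3, 5.9]
width: 39.7
gripper_force: 0.0
```

Run:
```python
from h import *
st();im,_=grab_frame("side");cv2.imwrite("pics/s3.png",cv2.resize(im[160:320,170:370,::-1],(800,600),interpolation=cv2.INTER_CUBIC));st()
```

```text
t 10.17 uvz -5.7 -1.9 64.7 Fuvz -12.66 1.04 5.93 T [ 0.83  2.19 -0.22] yaw -19.64
t 10.22 uvz -5.7 -1.9 64.7 Fuvz -12.64 1.22 4.63 T [ 0.79  2.13 -0.2 ] yaw -19.63
```

View pics/s3.png

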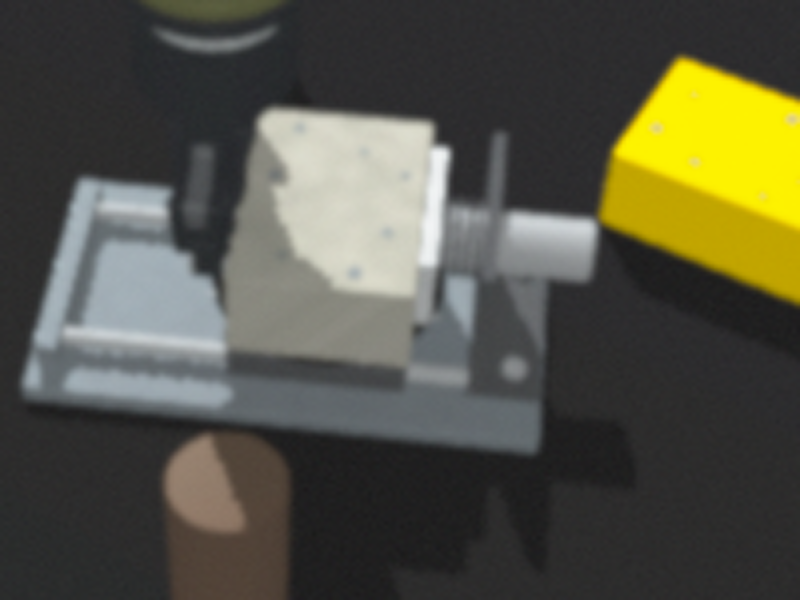

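The enlarged side view shows the long face flat on the plate (contact along (432,125)-(420,320)), with an even edge. I hold for a second more, then retreat.

Emit:
play_rows:
  series:
    - [[0.01,0,0],[0,0,0],40]
    - [[0,0,0],[0,0,0],40]
    - [[0,0,0],[0,0,0],40]
    - [[0,0,0],[0,0,0],40]
    - [[0,0,0],[0,0,0],40]
    - [[0,0,0],[0,0,0],40]
    - [[0,0,0],[0,0,0],40]

```text
time: 10.8
tool_pos: [564.1, -6.4, 64.7]
ee_rot: [[0.942, -0.336, -0.007], [-0.336, -0.942, 0.001], [-0.007, 0.001, -1.0]]
contact_force: [-13.1, 5.6, 5.5]
width: 40.3
gripper_force: 0.0
```

Emit:
play_rows:
  series:
    - [[0,0,0],[0,0,0],40]
    - [[0,0,0],[0,0,0],40]
    - [[0,0,0],[0,0,0],40]
    - [[0,0,0],[0,0,0],40]
    - [[0,0,0],[0,0,0],40]
    - [[0,0,0],[0,0,0],40]
    - [[0,0,0],[0,0,0],40]

```text
time: 11.38
tool_pos: [564.1, -6.4, 64.7]
ee_rot: [[0.942, -0.336, -0.007], [-0.336, -0.942, 0.001], [-0.007, 0.001, -1.0]]
contact_force: [-12.7, 4.8, 4.9]
width: 40.1
gripper_force: 0.0
```

Emit:
play_rows:
  series:
    - [[-0.03,0,0],[0,0,0],40]
    - [[-0.04,0,0],[0,0,0],40]
    - [[-0.05,0,0],[0,0,0],40]
    - [[-0.06,0,0],[0,0,0],40]
    - [[-0.06,0,0],[0,0,0],40]
    - [[-0.06,0,0],[0,0,0],40]
    - [[-0.06,0,0],[0,0,0],40]
    - [[-0.06,0,0],[0,0,0],40]
    - [[-0.06,0,0],[0,0,0],40]
    - [[-0.06,0,0],[0,0,0],40]

```text
time: 12.22
tool_pos: [547.5, -0.5, 65.4]
ee_rot: [[0.942, -0.337, 0.0], [-0.337, -0.942, 0.0], [0.0, -0.0, -1.0]]
contact_force: [-0.2, 1.4, 0.1]
width: 40.1
gripper_force: 0.0
```

Emit:
play_rows:
  series:
    - [[-0.06,0,0],[0,0,0],40]
    - [[-0.06,0,0],[0,0,0],40]
    - [[-0.06,0,0],[0,0,0],40]
    - [[-0.06,0,0],[0,0,0],40]
    - [[-0.06,0,0],[0,0,0],40]
    - [[-0.06,0,0],[0,0,0],40]
    - [[-0.06,0,0],[0,0,0],40]
    - [[-0.06,0,0],[0,0,0],40]
    - [[-0.06,0,0],[0,0,0],40]
    - [[-0.06,0,0],[0,0,0],40]

```text
time: 13.05
tool_pos: [524.8, 7.5, 65.3]
ee_rot: [[0.941, -0.337, 0.0], [-0.337, -0.941, 0.0], [0.0, -0.0, -1.0]]
contact_force: [-1.1, 0.6, 0.3]
width: 40.2
gripper_force: 0.0
```

Run:
```python
from h import *
st();comps("side");comps("scene")
```

```text
t 13.05 uvz -47.3 -2.2 65.3 Fuvz -1.27 0.18 0.33 T [0.08 0.06 0.  ] yaw -19.7
side 113 z 110.2 xy [690.2 -52.6] uv 128.7 -2.5 size [82.9  6.1] ang-u 89.95
side 105 z 105.3 xy [658.3 -49.3] uv 97.6 -10.3 size [59.4  7.9] ang-u 90.25
side 2198 z 105.5 xy [577.  -12.1] uv 8.4 -2.9 size [122.3  93.6] ang-u 88.71
side 550 z 103.5 xy [ 532.7 -173.7] uv 21.7 -170.0 size [52.9 42.4] ang-u 19.93
scene 86 z 109.7 xy [701.7 -25.7] uv 130.4 26.6 size [53.9  7.8] ang-u 90.73
scene 125 z 105.9 xy [623.7  19.4] uv 41.7 42.6 size [39.4 26.9] ang-u 92.02
scene 138 z 106.6 xy [ 5.94e+02 -4.00e-01] uv 20.5 13.9 size [28.7 62.7] ang-u 29.95
scene 96 z 106.4 xy [561.8   6.8] uv -12.3 9.7 size [72.2 18. ] ang-u 102.96
```

Emit:
play_rows:
  series:
    - [[-0.06,0,0],[0,0,0],40]
    - [[-0.06,0,0],[0,0,0],40]
    - [[-0.06,0,0],[0,0,0],40]
    - [[-0.06,0,0],[0,0,0],40]
    - [[-0.2,0,0],[0,0,0],40]
    - [[0,0,-0.5],[0,0,0],40]
    - [[0,0,-0.7],[0,0,0],40]
    - [[0,0,-0.5],[0,0,0],40]
    - [[0,0,0],[0,0,0],40]
    - [[0,0,0],[0,0,0],40]

```text
time: 13.98
tool_pos: [508.7, 13.5, 134.2]
ee_rot: [[0.941, -0.337, 0.003], [-0.337, -0.941, -0.0], [0.002, -0.001, -1.0]]
contact_force: [-0.3, -1.0, -0.5]
width: 40.1
gripper_force: 0.0
```

Run:
```python
from h import *
st();print(np.round(sense()["q"],1));comps("side");comps("scene")
```

```text
t 13.98 uvz -64.5 -2.0 134.2 Fuvz 0.04 -1.06 -0.53 T [0.02 0.01 0.02] yaw -19.7
[   6.9   25.3  -16.   111.1    9.6   44.7 -124.2]
side 82 z 110.2 xy [682.2 -74.1] uv 128.5 -25.4 size [52.4  6.1] ang-u 90.36
side 105 z 105.1 xy [662.  -39.3] uv 97.7 0.4 size [62.9  7.9] ang-u 90.01
side 2186 z 105.5 xy [568.4  -9. ] uv -0.7 -3.0 size [121.6  90.3] ang-u 90.24
side 553 z 103.6 xy [ 532.5 -173.4] uv 21.4 -169.7 size [43.1 52.7] ang-u 109.83
scene 144 z 109.9 xy [693.8 -47.6] uv 130.4 3.4 size [99.8  7.1] ang-u 89.88
scene 86 z 105.9 xy [596.8 -37.9] uv 35.9 -20.4 size [30.4 34.1] ang-u 58.09
scene 85 z 105.4 xy [577.   49.6] uv -12.5 55.2 size [13.9 60.9] ang-u 90.9
```

Emit:
play_rows:
  series:
    - [[0.4,-0.02,0],[0,0,0],40]
    - [[0.6,0,0],[0,0,0],40]
    - [[0.61,0,0],[0,0,0],40]
    - [[0,0,0.2],[0,0,0],40]
    - [[0,0,0.2],[0,0,0],40]
    - [[0,0,0.1],[0,0,0],40]
    - [[0,0,0.05],[0,0,0],40]
    - [[0,0,0],[0,0,0],40]

```text
time: 14.75
tool_pos: [567.9, -7.1, 110.3]
ee_rot: [[0.942, -0.336, -0.002], [-0.336, -0.942, 0.0], [-0.002, 0.001, -1.0]]
contact_force: [0.1, 0.2, -0.5]
width: 39.8
gripper_force: 0.0
```

Emit:
play_rows:
  series:
    - [[0,0,0.03],[0,0,0],40]
    - [[0,0,0.03],[0,0,0],40]
    - [[0,0,0.03],[0,0,0],40]
    - [[0,0,0],[0,0,0],40]

```text
time: 15.08
tool_pos: [569.2, -7.5, 107.8]
ee_rot: [[0.942, -0.337, 0.0], [-0.337, -0.942, -0.0], [0.0, -0.0, -1.0]]
contact_force: [0.2, -0.8, 0.3]
width: 39.8
gripper_force: 0.0
```

Run:
```python
from h import *
st()
```

```text
t 15.08 uvz -0.4 -1.2 107.8 Fuvz 0.46 -0.66 0.31 T [ 0.02 -0.01 -0.02] yaw -19.69
```

Emit:
play_rows:
  series:
    - [[0,0,0.03],[0,0,0],40]
    - [[0,0,0.03],[0,0,0],40]
    - [[0,0,0.03],[0,0,0],40]
    - [[0,0,0],[0,0,0],40]

```text
time: 15.42
tool_pos: [570.5, -8.0, 105.5]
ee_rot: [[0.941, -0.337, 0.003], [-0.337, -0.941, -0.001], [0.003, -0.001, -1.0]]
contact_force: [-1.1, -0.8, 11.0]
width: 39.9
gripper_force: 5.1
```

Emit:
play_rows:
  series:
    - [[0,0,0.03],[0,0,0],40]
    - [[0,0,0.03],[0,0,0],40]
    - [[0,0,0],[0,0,0],40]

```text
time: 15.67
tool_pos: [572.5, -8.7, 105.3]
ee_rot: [[0.941, -0.338, 0.008], [-0.338, -0.941, -0.002], [0.008, -0.001, -1.0]]
contact_force: [-1.8, -2.2, 25.5]
width: 40.1
gripper_force: 12.4
```

Emit:
play_rows:
  series:
    - [[0,0,-0.03],[0,0,0],40]
    - [[0,0,0],[0,0,-0.3],40]
    - [[0,0,0],[0,0,-0.6],40]
    - [[0,0,0],[0,0,-0.8],40]
    - [[0,0,0],[0,0,-0.8],40]
    - [[0,0,0],[0,0,-0.8],40]
    - [[0,0,0],[0,0,-0.7],40]
    - [[0,0,0],[0,0,0],40]

```text
time: 16.33
tool_pos: [571.4, -7.9, 105.4]
ee_rot: [[1.0, 0.008, 0.005], [0.008, -1.0, -0.001], [0.005, 0.001, -1.0]]
contact_force: [-1.8, -1.8, 17.5]
width: 40.2
gripper_force: 8.7
```

Run:
```python
from h import *
st();comps("side");comps("scene")
```

```text
t 16.33 uvz 1.8 -0.9 105.4 Fuvz -1.13 -2.31 17.47 T [-0.32  0.29  0.01] yaw 0.49
side 66 z 109.9 xy [680.3 -79.7] uv 128.6 -31.3 size [39.8  6.1] ang-u 89.84
side 100 z 105.6 xy [657.  -53.1] uv 97.6 -14.3 size [55.1  7.9] ang-u 90.23
side 1428 z 105.4 xy [570.7 -20.6] uv 5.5 -13.0 size [90.4 99. ] ang-u 20.71
side 162 z 105.4 xy [543.9  36.4] uv -39.1 31.5 size [27.  37.8] ang-u 109.74
side 559 z 103.6 xy [ 532.7 -174.1] uv 21.8 -170.4 size [41.7 52.9] ang-u 109.84
scene 86 z 110.1 xy [696.6 -39.3] uv 130.3 12.2 size [61.2  6.5] ang-u 90.35
scene 133 z 105.6 xy [601.8  35. ] uv 15.8 49.8 size [39.  33.5] ang-u 108.06
scene 69 z 105.4 xy [611.7  -7.8] uv 39.7 12.9 size [14.1 40.3] ang-u 21.22
scene 63 z 105.6 xy [608.9 -37.8] uv 47.2 -16.2 size [19.5 31.6] ang-u 76.27
```

The block turned about 20° with the tool. Continuing the remaining 70°.

Emit:
play_rows:
  series:
    - [[0,0,0],[0,0,-0.4],40]
    - [[0,0,0],[0,0,-0.8],40]
    - [[0,0,0],[0,0,-0.8],40]
    - [[0,0,0],[0,0,-0.8],40]
    - [[0,0,0],[0,0,-0.8],40]
    - [[0,0,0],[0,0,-0.8],40]
    - [[0,0,0],[0,0,-0.8],40]
    - [[0,0,0],[0,0,-0.8],40]
    - [[0,0,0],[0,0,-0.8],40]
    - [[0,0,0],[0,0,-0.4],40]

```text
time: 17.27
tool_pos: [572.0, -6.8, 105.4]
ee_rot: [[0.804, 0.595, 0.007], [0.595, -0.804, 0.001], [0.006, 0.003, -1.0]]
contact_force: [0.9, -0.4, 15.2]
width: 40.0
gripper_force: 7.7
```

Run:
```python
from h import *
st();comps("side")
```

```text
t 17.27 uvz 2.0 0.4 105.4 Fuvz 1.0 -0.03 15.18 T [ 0.35 -0.03 -0.01] yaw 36.51
side 79 z 110.6 xy [693.9 -42.3] uv 128.7 8.4 size [59.7  6. ] ang-u 89.88
side 110 z 105.4 xy [659.4 -46.7] uv 97.7 -7.5 size [65.5  7.7] ang-u 90.16
side 1715 z 105.3 xy [571.3  -8. ] uv 1.7 -0.9 size [ 93.1 120. ] ang-u 56.03
side 558 z 103.6 xy [ 532.7 -173.8] uv 21.7 -170.1 size [42.2 52.7] ang-u 109.77
```

Emit:
play_rows:
  series:
    - [[0,0,0],[0,0,-0.4],40]
    - [[0,0,0],[0,0,-0.8],40]
    - [[0,0,0],[0,0,-0.8],40]
    - [[0,0,0],[0,0,-0.8],40]
    - [[0,0,0],[0,0,-0.8],40]
    - [[0,0,0],[0,0,-0.8],40]
    - [[0,0,0],[0,0,-0.8],40]
    - [[0,0,0],[0,0,-0.8],40]
    - [[0,0,0],[0,0,-0.5],40]
    - [[0,0,0],[0,0,-0.2],40]

```text
time: 18.15
tool_pos: [572.5, -6.1, 105.5]
ee_rot: [[0.343, 0.939, 0.007], [0.939, -0.343, 0.002], [0.004, 0.006, -1.0]]
contact_force: [3.0, 1.8, 13.9]
width: 40.1
gripper_force: 7.2
```

Emit:
play_rows:
  series:
    - [[0,0,0],[0,0,0],40]
    - [[0,0,-0.05],[0,0,0],40]
    - [[0,0,-0.1],[0,0,0],40]
    - [[0,0,-0.3],[0,0,0],40]
    - [[0,0,-0.5],[0,0,0],40]
    - [[0,0,0],[0,0,0],40]

```text
time: 18.65
tool_pos: [570.6, -7.1, 144.3]
ee_rot: [[0.345, 0.939, 0.004], [0.939, -0.345, 0.0], [0.002, 0.003, -1.0]]
contact_force: [0.2, 0.7, 0.4]
width: 40.4
gripper_force: 0.0
```

Run:
```python
from h import *
st();comps("side");comps("scene")
```

```text
t 18.65 uvz 0.8 -0.3 144.3 Fuvz -0.05 0.69 0.36 T [ 0.04 -0.04 -0.01] yaw 69.8
side 82 z 105.5 xy [655.3 -57.8] uv 97.7 -19.3 size [44.7  7.9] ang-u 90.22
side 2087 z 105.4 xy [571.   -6.5] uv 0.9 0.3 size [ 92.2 120. ] ang-u 91.87
side 557 z 103.6 xy [ 532.7 -174.6] uv 22.0 -170.7 size [53.  40.7] ang-u 20.13
scene 81 z 109.8 xy [701.4 -25.9] uv 130.2 26.4 size [53.3  7.2] ang-u 90.48
scene 65 z 110.1 xy [684.8 -71.4] uv 130.0 -22.1 size [47.1  6.8] ang-u 90.15
scene 88 z 105.4 xy [669.6 -28. ] uv 101.0 13.6 size [60.4 13.3] ang-u 96.15
scene 62 z 106.1 xy [629.7   3.1] uv 52.9 29.3 size [13.1 37.1] ang-u 33.57
scene 159 z 106.2 xy [604.   15.1] uv 24.7 31.8 size [37.8 58. ] ang-u 57.74
scene 78 z 106.3 xy [605.7 -21.6] uv 38.7 -2.0 size [31.3 34.3] ang-u 100.21
```

Emit:
play_rows:
  series:
    - [[0,-0.7,0],[0,0,1],40]
    - [[0,0,0],[0,0,1],40]
    - [[0,0,0],[0,0,1],40]
    - [[0,0,0],[0,0,1],40]
    - [[0,0,0],[0,0,1],40]
    - [[0,0,0],[0,0,1],40]
    - [[0,0,0],[0,0,1],40]
    - [[0,0,0],[0,0,1],40]
    - [[0,0,0],[0,0,1],40]
    - [[0,0,0],[0,0,1],40]

```text
time: 19.58
tool_pos: [542.4, 1.8, 140.2]
ee_rot: [[0.942, 0.335, -0.002], [0.335, -0.942, -0.0], [-0.002, -0.0, -1.0]]
contact_force: [0.8, 0.7, 0.6]
width: 40.2
gripper_force: 0.0
```

Emit:
play_rows:
  series:
    - [[0,0,0],[0,0,1],40]
    - [[0,0,0],[0,0,1],40]
    - [[0,0,0],[0,0,1],40]
    - [[0,0,0],[0,0,1],40]
    - [[0,0,0],[0,0,1],40]
    - [[0,0,0],[0,0,1],40]
    - [[0,0,0],[0,0,1],40]
    - [[0,0,0],[0,0,0.94],40]
    - [[-0.7,0,0],[0,0,0],40]
    - [[-0.7,0,0],[0,0,0],40]

```text
time: 20.42
tool_pos: [489.9, 20.9, 140.0]
ee_rot: [[0.94, -0.342, -0.001], [-0.342, -0.94, 0.0], [-0.001, 0.0, -1.0]]
contact_force: [-0.9, 1.2, -0.0]
width: 40.4
gripper_force: 0.0
```

Emit:
play_rows:
  series:
    - [[0,0,0],[0,0,0],40]
    - [[0,0,0],[0,0,0],40]

```text
time: 20.58
tool_pos: [488.9, 21.4, 140.7]
ee_rot: [[0.941, -0.339, -0.002], [-0.339, -0.941, -0.0], [-0.001, 0.001, -1.0]]
contact_force: [-0.0, -0.5, 0.2]
width: 39.6
gripper_force: 0.0
```

Run:
```python
from h import *
st();comps("side")
```

```text
t 20.58 uvz -85.8 -1.3 140.7 Fuvz 0.17 -0.49 0.19 T [-0.02 -0.03  0.05] yaw -19.82
side 68 z 110.4 xy [687.6 -58.6] uv 128.3 -9.1 size [43.5 11.4] ang-u 97.22
side 2201 z 105.5 xy [570.9  -6.7] uv 0.9 0.1 size [ 93.8 119.8] ang-u 92.16
side 561 z 103.7 xy [ 532.8 -173.7] uv 21.8 -169.9 size [42.4 53. ] ang-u 109.6
```

Emit:
play_rows:
  series:
    - [[0,-0.03,0.4],[0,0,0],40]
    - [[0,0,0.6],[0,0,0],40]
    - [[0,0,0.6],[0,0,0],40]
    - [[0,0,0.28],[0,0,0],40]
    - [[0,0,0],[0,0,0],40]
    - [[0,0,0],[0,0,0],40]
    - [[0.05,0,0],[0,0,0],40]
    - [[0.05,0,0],[0,0,0],40]
    - [[0.05,0,0],[0,0,0],40]
    - [[0.05,0,0],[0,0,0],40]

```text
time: 21.47
tool_pos: [499.1, 19.4, 66.4]
ee_rot: [[0.94, -0.341, 0.002], [-0.341, -0.94, 0.0], [0.002, -0.001, -1.0]]
contact_force: [-0.3, 0.5, -0.8]
width: 40.1
gripper_force: 0.0
```

Emit:
play_rows:
  series:
    - [[0.05,0,0],[0,0,0],40]
    - [[0.05,0,0],[0,0,0],40]
    - [[0.05,0,0],[0,0,0],40]
    - [[0.05,0,0],[0,0,0],40]
    - [[0.05,0,0],[0,0,0],40]
    - [[0.05,0,0],[0,0,0],40]
    - [[0.05,0,0],[0,0,0],40]
    - [[0.05,0,0],[0,0,0],40]
    - [[0.05,0,0],[0,0,0],40]
    - [[0.05,0,0],[0,0,0],40]

```text
time: 22.3
tool_pos: [517.2, 12.7, 65.6]
ee_rot: [[0.94, -0.34, -0.0], [-0.34, -0.94, 0.0], [-0.0, 0.0, -1.0]]
contact_force: [0.1, 0.7, -0.4]
width: 40.1
gripper_force: 0.0
```

Run:
```python
from h import *
st();comps("side")
```

```text
t 22.3 uvz -56.2 0.2 65.6 Fuvz -0.16 0.66 -0.37 T [0.17 0.16 0.06] yaw -19.9
side 134 z 109.9 xy [687. -59.] uv 127.9 -9.7 size [82.9 12. ] ang-u 94.7
side 98 z 105.3 xy [660.7 -43.7] uv 97.9 -4.2 size [58.5  8.4] ang-u 89.88
side 2252 z 105.4 xy [583.  -11.7] uv 14.0 -0.4 size [ 93.2 123. ] ang-u 90.84
side 555 z 103.5 xy [ 532.3 -173.6] uv 21.3 -170.0 size [52.4 42.5] ang-u 21.79
```

Emit:
play_rows:
  series:
    - [[0.05,0,0],[0,0,0],40]
    - [[0.05,0,0],[0,0,0],40]
    - [[0.05,0,0],[0,0,0],40]
    - [[0.05,0,0],[0,0,0],40]
    - [[0.05,0,0],[0,0,0],40]
    - [[0.05,0,0],[0,0,0],40]
    - [[0.02,0,0],[0,0,0],40]
    - [[0.02,0,0],[0,0,0],40]
    - [[0.01,0,0],[0,0,0],40]
    - [[0,0,0],[0,0,0],40]

```text
time: 23.18
tool_pos: [530.3, 7.9, 65.7]
ee_rot: [[0.94, -0.34, 0.0], [-0.34, -0.94, -0.0], [0.0, -0.0, -1.0]]
contact_force: [-0.9, 0.2, -0.9]
width: 40.2
gripper_force: 0.0
```

Run:
```python
from h import *
st();comps("side")
```

```text
t 23.18 uvz -42.2 0.1 65.7 Fuvz -0.97 -0.1 -0.94 T [0.05 0.12 0.05] yaw -19.9
side 79 z 105.7 xy [665.5 -29.7] uv 97.7 10.6 size [48.9  7.8] ang-u 89.79
side 2225 z 105.4 xy [596.4 -17.7] uv 28.6 -1.6 size [ 94.4 122.2] ang-u 91.01
side 554 z 103.6 xy [ 532.7 -173.8] uv 21.7 -170.0 size [42.  52.9] ang-u 109.6
```

Emit:
play_rows:
  series:
    - [[0.03,0,0],[0,0,0],40]
    - [[0.03,0,0],[0,0,0],40]
    - [[0.02,0,0],[0,0,0],40]
    - [[0.01,0,0],[0,0,0],40]
    - [[0.01,0,0],[0,0,0],40]
    - [[0.01,0,0],[0,0,0],40]
    - [[0,0,0],[0,0,0],40]

```text
time: 23.82
tool_pos: [534.5, 6.4, 65.7]
ee_rot: [[0.94, -0.34, 0.0], [-0.34, -0.94, 0.0], [0.0, -0.0, -1.0]]
contact_force: [-0.3, 0.3, 0.1]
width: 40.2
gripper_force: 0.0
```

Emit:
play_rows:
  series:
    - [[0.01,0,0],[0,0,0],40]
    - [[0.01,0,0],[0,0,0],40]
    - [[0.01,0,0],[0,0,0],40]
    - [[0.01,0,0],[0,0,0],40]
    - [[0,0,0],[0,0,0],40]

```text
time: 24.23
tool_pos: [535.0, 6.3, 65.5]
ee_rot: [[0.94, -0.34, -0.002], [-0.34, -0.94, 0.0], [-0.002, 0.0, -1.0]]
contact_force: [-5.5, 2.4, 3.3]
width: 39.7
gripper_force: 0.0
```

Emit:
play_rows:
  series:
    - [[0.01,0,0],[0,0,0],40]
    - [[0.01,0,0],[0,0,0],40]
    - [[0.01,0,0],[0,0,0],40]
    - [[0,0,0],[0,0,0],40]

```text
time: 24.57
tool_pos: [535.4, 6.1, 65.5]
ee_rot: [[0.941, -0.34, -0.003], [-0.34, -0.941, 0.0], [-0.003, 0.001, -1.0]]
contact_force: [-6.5, 2.9, 3.8]
width: 39.8
gripper_force: 0.0
```

Emit:
play_rows:
  series:
    - [[0.015,0,0],[0,0,0],40]
    - [[0.015,0,0],[0,0,0],40]
    - [[0.015,0,0],[0,0,0],40]
    - [[0.015,0,0],[0,0,0],40]
    - [[0.01,0,0],[0,0,0],40]
    - [[0,0,0],[0,0,0],40]

```text
time: 25.07
tool_pos: [536.4, 5.6, 65.2]
ee_rot: [[0.941, -0.339, -0.006], [-0.339, -0.941, 0.001], [-0.006, 0.002, -1.0]]
contact_force: [-11.1, 4.0, 5.9]
width: 39.8
gripper_force: 0.0
```

Run:
```python
from h import *
st();im=comps("side");st();cv2.imwrite("pics/s4.png",cv2.resize(im[160:320,170:370,::-1],(800,600),interpolation=cv2.INTER_CUBIC))
```

```text
t 25.07 uvz -35.7 0.0 65.2 Fuvz -11.77 -0.03 5.87 T [ 0.78  1.94 -0.05] yaw -19.83
side 2381 z 105.4 xy [606.6 -19.3] uv 38.8 0.4 size [ 92.6 130.1] ang-u 90.48
side 554 z 103.5 xy [ 532.8 -173.7] uv 21.8 -169.9 size [42.3 53.1] ang-u 109.51
t 25.12 uvz -35.7 -0.0 65.2 Fuvz -11.98 1.83 5.0 T [0.79 1.95 0.01] yaw -19.84
```

View pics/s4.png

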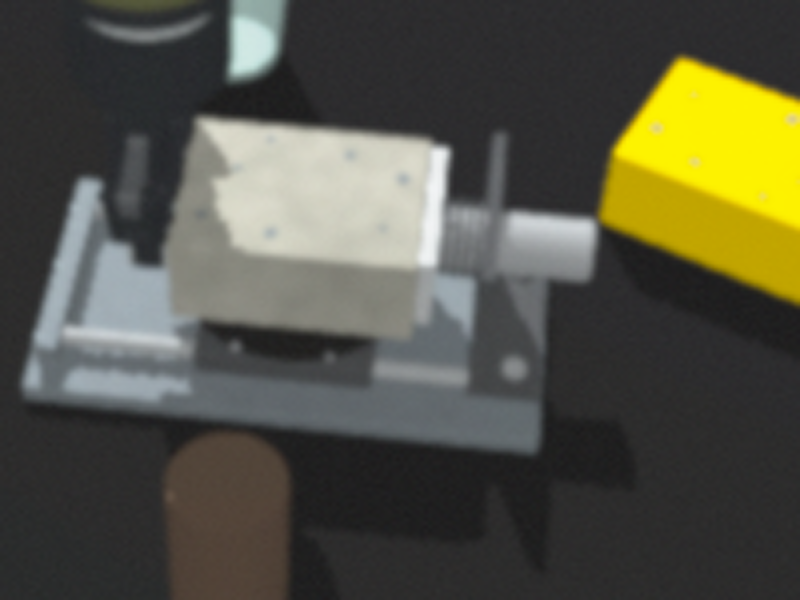

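The enlarged view shows the end face flat on the plate along (430,145)-(415,320). I push slightly more and hold for over a second, then follow the slide home.

Emit:
play_rows:
  series:
    - [[0.015,0,0],[0,0,0],40]
    - [[0.01,0,0],[0,0,0],40]
    - [[0,0,0],[0,0,0],40]
    - [[0,0,0],[0,0,0],40]
    - [[0,0,0],[0,0,0],40]
    - [[0,0,0],[0,0,0],40]
    - [[0,0,0],[0,0,0],40]
    - [[0,0,0],[0,0,0],40]
    - [[0,0,0],[0,0,0],40]

```text
time: 25.87
tool_pos: [536.6, 5.5, 65.0]
ee_rot: [[0.941, -0.339, -0.007], [-0.339, -0.941, 0.001], [-0.007, 0.002, -1.0]]
contact_force: [-12.1, 5.2, 5.2]
width: 40.0
gripper_force: 0.0
```

Emit:
play_rows:
  series:
    - [[0,0,0],[0,0,0],40]
    - [[0,0,0],[0,0,0],40]
    - [[0,0,0],[0,0,0],40]
    - [[0,0,0],[0,0,0],40]
    - [[0,0,0],[0,0,0],40]
    - [[0,0,0],[0,0,0],40]
    - [[0,0,0],[0,0,0],40]
    - [[0,0,0],[0,0,0],40]

```text
time: 26.53
tool_pos: [536.7, 5.5, 65.0]
ee_rot: [[0.941, -0.339, -0.007], [-0.339, -0.941, 0.001], [-0.007, 0.002, -1.0]]
contact_force: [-12.4, 6.1, 4.9]
width: 40.0
gripper_force: 0.0
```

Emit:
play_rows:
  series:
    - [[-0.03,0,0],[0,0,0],40]
    - [[-0.04,0,0],[0,0,0],40]
    - [[-0.05,0,0],[0,0,0],40]
    - [[-0.05,0,0],[0,0,0],40]
    - [[-0.05,0,0],[0,0,0],40]
    - [[-0.05,0,0],[0,0,0],40]
    - [[-0.05,0,0],[0,0,0],40]
    - [[-0.05,0,0],[0,0,0],40]
    - [[-0.05,0,0],[0,0,0],40]
    - [[-0.05,0,0],[0,0,0],40]

```text
time: 27.37
tool_pos: [522.9, 10.6, 65.8]
ee_rot: [[0.94, -0.34, 0.0], [-0.34, -0.94, -0.0], [0.0, -0.0, -1.0]]
contact_force: [0.5, 0.7, 0.2]
width: 40.3
gripper_force: 0.0
```

Emit:
play_rows:
  series:
    - [[-0.05,0,0],[0,0,0],40]
    - [[-0.05,0,0],[0,0,0],40]
    - [[-0.05,0,0],[0,0,0],40]
    - [[-0.05,0,0],[0,0,0],40]
    - [[-0.05,0,0],[0,0,0],40]
    - [[-0.05,0,0],[0,0,0],40]
    - [[-0.05,0,0],[0,0,0],40]
    - [[-0.05,0,0],[0,0,0],40]
    - [[-0.05,0,0],[0,0,0],40]
    - [[-0.05,0,0],[0,0,0],40]

```text
time: 28.2
tool_pos: [504.0, 17.5, 65.7]
ee_rot: [[0.94, -0.34, 0.0], [-0.34, -0.94, 0.0], [0.0, -0.0, -1.0]]
contact_force: [0.7, 0.1, 0.2]
width: 40.0
gripper_force: 0.0
```

Emit:
play_rows:
  series:
    - [[-0.1,0,0],[0,0,0],40]
    - [[-0.1,0,0],[0,0,0],40]
    - [[-0.1,0,0],[0,0,0],40]
    - [[0,0,0],[0,0,0],40]
    - [[0,0,-0.5],[0,0,0],40]
    - [[0,0,-0.7],[0,0,0],40]
    - [[0,0,-0.7],[0,0,0],40]
    - [[0,0,-0.5],[0,0,0],40]
    - [[0,0,0],[0,0,0],40]
    - [[0,0,0],[0,0,0],40]

```text
time: 29.03
tool_pos: [493.5, 21.5, 162.7]
ee_rot: [[0.94, -0.341, 0.003], [-0.341, -0.94, -0.0], [0.003, -0.001, -1.0]]
contact_force: [0.2, 0.8, -1.4]
width: 39.9
gripper_force: 0.0
```

Run:
```python
from h import *
st();im=comps("side");comps("scene");cv2.imwrite("pics/s5.png",cv2.resize(im[:,:,::-1],(800,600)))
```

```text
t 29.03 uvz -81.4 0.3 162.7 Fuvz -0.05 0.83 -1.42 T [-0.03  0.07  0.06] yaw -19.92
side 74 z 110.3 xy [681.2 -77.4] uv 128.7 -28.9 size [44.4  6. ] ang-u 89.88
side 78 z 105.3 xy [654.5 -59.2] uv 97.4 -20.9 size [39.8  7.7] ang-u 93.86
side 2202 z 105.5 xy [570.8  -7. ] uv 0.9 -0.2 size [ 91.2 119.9] ang-u 90.17
side 556 z 103.6 xy [ 532.8 -174.1] uv 21.9 -170.3 size [53.1 41.7] ang-u 19.86
scene 70 z 109.9 xy [703.1 -21.4] uv 130.2 31.2 size [44.4  6.7] ang-u 89.78
scene 161 z 105.8 xy [625.4 -20.7] uv 56.9 5.4 size [78.3 23.7] ang-u 101.37
scene 71 z 105.9 xy [596.3  18.4] uv 16.3 32.3 size [15.6 47.3] ang-u 35.34
```

View pics/s5.png

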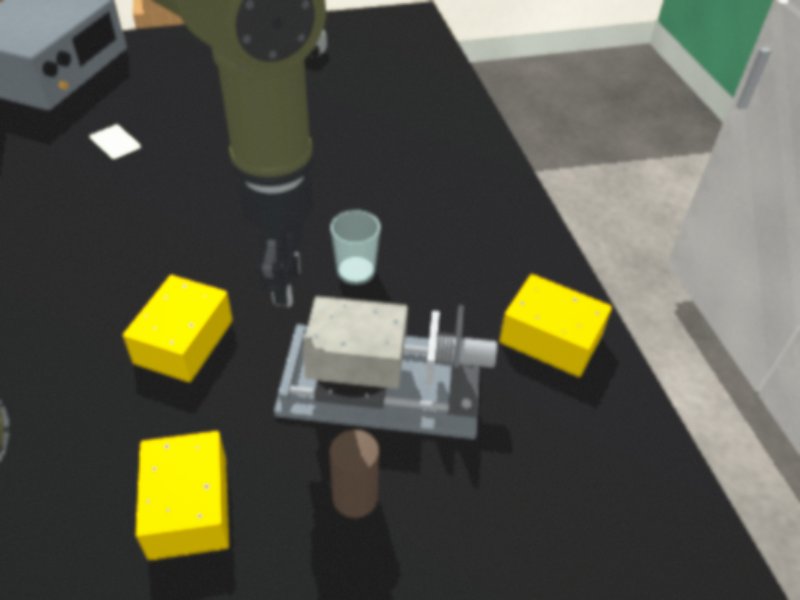

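The view shows the block home on the turntable with its end face square to the plate (0.2° off), the core at (355,470) and the beaker at (355,245) unmoved, and the arm clear. Handing in.

```bash
python3 -c "from plant import *;print(finish_job())"
```

```text
the job is handed in; nothing more can be done
None
```

The block was pressed flat at about 12 N (around 13 N at the wrist) for over a second on a long face, then on an end face. It is back home on the turntable with its end face square to the plate (about 0.2° off) and the core and beaker unmoved, and the job was handed in at about 29 s of the 67 s limit.

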